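# Free the soldering block and slide it to its chalk mark

### The job

On the soldering board a notched firebrick block is locked under a hinged steel hold-down bar. Swing the bar up by its T handle until it stands upright or leans back, and leave it open there; then slide the block along the board, without lifting it off the board, until it lies squarely inside the rectangular chalk outline, and let go of it. Do not disturb the dish, the tools or anything else on the bench.

Things in the scene. Friction and masses are not known exactly. Their poses are not given: they have to be found in the camera images.
- board: Dark grey soldering board lying fixed on the bench, 270 (its x) x 470 (its y) x 25 mm thick; origin at the centre of its underside, so its top is at z = 25 mm. In its own frame the jig is in the middle: block near (0, 0), two steel hinge posts (22 x 12 mm, reaching z = 75 mm) at x = +85, y = +-22 mm. It does not move, but its place and yaw vary from run to run.
- bar (a joint): Angle of the hold-down bar about its hinge: 0 = down and level, lying in the block's notch; grows as the free end swings up and away from the robot (toward board +x); 1.57 = upright; stop at 1.85. The hinge is stiff (friction about 0.25 N m, about 2 to 3 N at the handle): the bar stays at any angle where it is left. When it is down it keeps the block from moving.
- hinge (a point): Point on the hinge axis, middle of the bar: board frame (85, 0, 61) mm. The axis is parallel to board y. Fixed on the board.
- handle (a point): Centre of the T handle on the bar's free end: steel rod 14 mm thick, 110 mm long, parallel to the hinge axis and 180 mm from it; z = 61 mm with the bar down (board x = -95 mm). The 20 mm wide bar meets it in the middle: 45 mm of rod are free on either side. Gripped there from above, the rod turns between the fingers as the bar swings. A toe on the bar hangs down just in front of the block.
- block: Pale firebrick soldering block with a scored grid on top, loose, 50 (its x) x 110 (its y) x 40 mm high, about 0.25 to 0.5 kg; origin at the centre of its underside. A notch 30 mm wide and 10 mm deep runs across the middle of its top along its x, so the middle is 30 mm high and the two ends are 40 mm. Starts under the bar with its long side along board y, resting on the board (origin at z = 25 mm).
- rect_mark: Rectangular chalk outline drawn on the board, no height: 66 x 126 mm inside the lines (8 mm more than the block on every side), origin at its centre on the board's top, long side along its y. On the board's left or right part, about 155 mm from the jig's middle; may be turned up to 9 degrees from the board.
- round_mark: Circular chalk outline, 104 mm across, at the other end of the board: the dish's place, not the block's. Origin at its centre.
- dish: Shallow aluminium dish, 84 mm across, 22 mm high, standing in the circle. Bystander. Origin at the centre of its underside.
- charcoal: Small black charcoal block, 45 x 62 x 26 mm high, loose on the board near the back left corner (board +x, +y). Bystander. Origin at the centre of its underside.
- tweezers: Steel tweezers, 140 mm long and 8 mm high, lying along board y at its front right edge (board -x, -y). Bystander. Origin near the middle, on the underside.
- flux_jar: Lidded glass jar, 68 mm across, 75 mm high, on the bench at the left. Bystander. Origin under its centre.
- mandrel: Upright tapered steel ring mandrel on a round foot 72 mm across, 190 mm high, on the bench at the right. Bystander. Origin under its centre.
- mallet: Hammer, 220 mm long, lying on the bench at the right, nearer the robot. Bystander.
- brush: Brush, 170 mm long, lying on the bench at the left, nearer the robot. Bystander.
There are look-alikes about, which are no part of the job. What is meant by the block is not brown, green or pink, and is the larger of those in its own colour.

How it is judged:
By the outcome, as a careful person would: the job done as asked, in the order asked, and still so for the second after the job is handed in, with the robot touching nothing.
It also fails if it takes over 58 s, if anything falls off the work surface, if the arm or the gripper's body presses on something with over 40 N, if the wrist force passes 120 N, or if a joint passes its speed limit or range.

### The arm

A 6-joint arm with a two-finger parallel gripper is mounted at the origin on the work surface. World frame = base frame: x ahead of the robot, y to its left, z up, the work surface at z = 0. Lengths are in m, angles in rad, forces in N, time in s.
With the tool pointing down it reaches from about 0.35 to 0.975 m from the base axis. Payload 4.9 kg.
Tool frame: the origin (TCP) lies midway between the tips of the shut fingers; the grasp point (between the pads) lies 19 mm behind it; z points along the fingers, y is the direction in which the jaws open and shut (so a half turn about z gives the same grasp; the last joint's range is limited). The gripper opens to 85 mm and grips with 20 to 120 N. Pads are 22 mm wide; open, the fingers measure 114 mm over their backs; the gripper's body (76 mm by 85 mm) begins 54 mm behind the grasp point. The pads swing forward as they close: fully open they stand 13 mm farther back than shut.
Start: joints at [-1.386, 0.053, 1.613, -0, 1.476, -0.119], TCP at [0.187, -0.596, 0.231] pointing down, gripper open.
Joint ranges: [-3.01, 3.01], [-1.01, 2.22], [0.06, 2.58], [-1.02, 4.17], [0.09, 2.62], [-3.14, 3.14]. Speed limits (rad/s): [2.57, 2.57, 3.14, 3.14, 3.14, 3.14].

### API

Orientations are given as a rotation vector (axis times angle).
In Python, from station import ctrl gives the robot as it stands.
- The arm moves only by the tool apply_moves, never from a script. Its argument "rows" is a list of rows, each a list of 6 numbers: the shift along the tool's x, y, z in cm, then the turn, a rotation vector about the tool's x, y, z in units of 5 degrees (1.0 is 5 degrees). In form: [[x, y, z, rx, ry, rz], ...]. A call has 1 to 20 rows; each row is the pose to reach, as a shift and turn from the pose measured when the call began, along the tool's axes at that moment; what a row does not reach only later rows make up. A row lasts 1/10 s, in which the tool goes at most 50 mm and 8.59 degrees, less where a joint would pass 70% of its speed; a pose out of reach is approached as far as the arm can. A call with a gripper value outside its range is refused whole. "grip" is the closure, from 0 (fully open) to 1 (shut), set as the call begins (left out, the last holds). The fingers move at their own pace and stop on an object; "squeeze" is the grip in N (left out, the last holds). Time passes only in rows, so rows that repeat a pose let the fingers close. It gives the time, the measured TCP pose, the force and the opening at its end, in the units of the state.
- ctrl.get_obs(): the state, without advancing time (a new reading comes with each control period).
- ctrl.get_image(name): name is "scene" or "top" or "wrist"; returns a dict with "color" (384x512x3 uint8, blue, green, red), "mtx" (3x3 intrinsics, pixels), "D" ([k1, k2, p1, p2, k3] as OpenCV has them; the pictures are not rectified), "rvec" (rotation vector, rad) and "tvec" (3), from world to camera coordinates, as OpenCV has them. Camera axes: x right, y down, z forward; pixel columns grow to the right and rows downward; lengths in m; the calibration is good to about 2 mm. A picture is of the moment at which its call begins. There is no depth.
- ctrl.finish_job(): hands the job in, once; it reports no verdict.
The state is a dict: "t": time; "q": joint angles; "dq": joint speeds; "effort": joint torques, N m; "tool_pos": TCP position; "tool_rot": TCP orientation; "contact_force": force on the tool from outside, world axes, zero at the start; "wrist_torque": the same for the moment, N m; "opening": finger opening in m.
Only numpy, scipy, OpenCV 4.12 (cv2) and the standard library are available. Lean on these libraries where they do the work, as an engineer would, in place of code of your own. Each camera call takes 0.05 s, during which the arm holds its last target.

## Working session

There is one attempt and no reset: what is moved stays moved. The work goes in short steps, Python scripts to look and compute and a tool call to move; the robot and the scene stay as the last step left them, time stands still between calls to the robot, and variables do not carry over. Pictures are saved under pics/ and viewed, and the job is handed in when it is done.

Besides the shell and the picture viewer there is one more tool, called after "Emit:" as name(argument=value, ...), one argument or row to a line, values as JSON. apply_moves: Moves the arm, as the interface text tells. Its arguments: {"type":"object","properties":{"rows":{"type":"array","items":{"type":"array","items":{"type":"number"}}},"grip":{"type":"number"},"squeeze":{"type":"number"}},"required":["rows"]}

```bash
ls; mkdir -p pics; python3 - <<'E'
from station import ctrl
import cv2
o=ctrl.get_obs();print(o)
for n in("scene","top"):
    im=ctrl.get_image(n);cv2.imwrite(f"pics/{n}0.png",im["color"]);print(n,im["mtx"].tolist(),im["D"],im["rvec"],im["tvec"])
E
```

```text
pics
{'t': 0.0, 'q': array([-1.38598795e+00,  5.33505795e-02,  1.61428604e+00,  6.31571681e-07,
        1.47596777e+00, -1.19023591e-01]), 'dq': array([-0.0003784 , -0.00014457, -0.00116417, -0.00075042, -0.00017941,
       -0.00102424]), 'effort': array([-8.02656723e-05, -3.93676364e+01, -3.70176995e+01, -1.60626013e-05,
        6.99044263e-03, -1.18044727e-05]), 'tool_pos': array([ 0.18686027, -0.59577291,  0.23007165]), 'tool_rot': array([-3.10342325e+00, -4.75120148e-01,  1.02869565e-04]), 'contact_force': array([-0.3087971 ,  0.11866128, -0.84312898]), 'wrist_torque': array([-0.07219694, -0.02604607,  0.00196493]), 'opening': 0.08525312529333834}
scene [[405.9233897447102, 0.0, 259.5812306042259], [0.0, 405.9233897447102, 201.5929033481176], [0.0, 0.0, 1.0]] [-0.00661965  0.          0.          0.          0.        ] [ 1.6656901   2.01662409 -0.73132432] [ 0.08096006 -0.31984138  1.80227889]
top [[400.4838118196918, 0.0, 250.36497777188865], [0.0, 400.4838118196918, 196.70633073071986], [0.0, 0.0, 1.0]] [0.00027133 0.         0.         0.         0.        ] [ 2.13445976 -2.12942484  0.14575937] [0.02559087 0.4875628  1.15465285]
```

View pics/scene0.png

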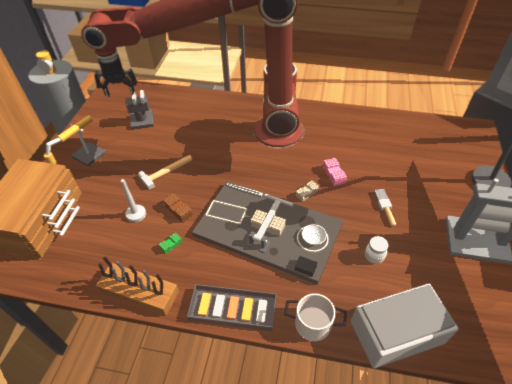

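View pics/top0.png

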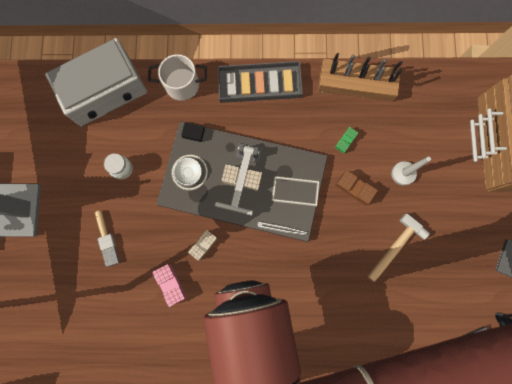

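The scene picture shows the jig with a pale block at scene (268,222) and top (242,177). The rectangle is at top (296,191) and the dish at top (190,172). Candidates for the block (top pixels):
- pale block under the bar (242,177)
- smaller pale block (202,245)
- pink (168,286)
- brown (357,187)
- green (347,140)

I choose the one under the bar and will check it in a crop.

```bash
cat > h.py <<'E'
import numpy as np, cv2
from station import ctrl
def pix2pt(im,uv,z):
    uv=np.asarray(uv,float).reshape(-1,1,2)
    n=cv2.undistortPoints(uv,im["mtx"],im["D"]).reshape(-1,2)
    R=cv2.Rodrigues(im["rvec"])[0]; c=-R.T@np.asarray(im["tvec"]).ravel()
    d=np.c_[n,np.ones(len(n))]@R
    return c+d*((z-c[2])/d[:,2])[:,None]
def proj(im,P):
    return cv2.projectPoints(np.asarray(P,float).reshape(-1,1,3),im["rvec"],im["tvec"],im["mtx"],im["D"])[0].reshape(-1,2)
E
python3 - <<'E'
import cv2
im=cv2.imread("pics/top0.png")[115:245,150:335]
cv2.imwrite("pics/top0c.png",cv2.resize(im,None,fx=4,fy=4,interpolation=cv2.INTER_CUBIC))
E
```

```text
(no output)
```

View pics/top0c.png

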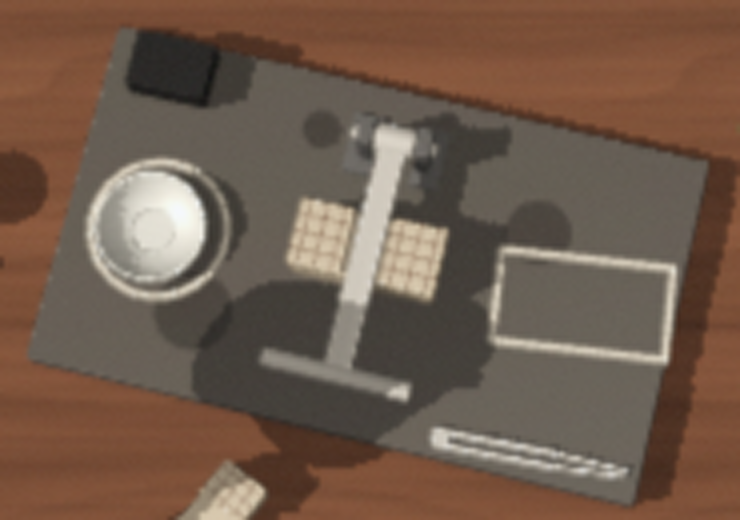

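The crop confirms it: the pale gridded block lies under the bar, handle at crop (335,375), rectangle at crop (583,305), tweezers below it at (530,455). Now I measure.

```bash
cat > meas.py <<'E'
from h import *
im=ctrl.get_image("top");c=im["color"]
f=lambda u,v:(150+(u+.5)/4-.5,115+(v+.5)/4-.5)
B=pix2pt(im,[f(120,28),f(708,160),f(633,505),f(28,358)],.025)
print("board",B.round(4).tolist(),B.mean(0).round(4), np.linalg.norm(B-np.roll(B,1,0),axis=1).round(3))
e=(B[0]-B[1])+(B[3]-B[2]); yaw=np.arctan2(-e[0],e[1]); print("yaw",np.degrees(yaw))
# chalk rect
m=(c.min(2)>140).astype(np.uint8); roi=np.zeros_like(m); roi[172:210,268:325]=1; m&=roi
cs,_=cv2.findContours(m,cv2.RETR_EXTERNAL,cv2.CHAIN_APPROX_NONE); k=max(cs,key=cv2.contourArea)
P=pix2pt(im,k.reshape(-1,2),.025)
r=cv2.minAreaRect((P[:,:2]*1000).astype(np.float32));print("rect outer mm",r)
# fit 4-line center too
hsv=cv2.cvtColor(c,cv2.COLOR_BGR2HSV)
for n,uv,z in [("blocktop",[f(302,198),f(447,229),f(432,300),f(287,268)],.065),("handle ends",[f(262,357),f(410,391)],.066),("hinge",[f(395,137)],.068)]:
    Q=pix2pt(im,uv,z);print(n,Q.round(4).tolist(),Q.mean(0).round(4))
a=np.array([np.cos(yaw),np.sin(yaw)]);b=np.array([-a[1],a[0]]);ctr=B.mean(0)[:2]
for n,x,y in [("hinge",.085,0),("handle",-.095,0),("block",0,0)]: print("pred",n,(ctr+a*x+b*y).round(4))
E
python3 meas.py
```

```text
board [[0.726, 0.2482, 0.025], [0.6197, -0.2052, 0.025], [0.3577, -0.1434, 0.025], [0.4667, 0.3097, 0.025]] [0.5425 0.0523 0.025 ] [0.267 0.466 0.269 0.466]
yaw -13.355113707435676
rect outer mm ((507.96905517578125, -110.72640991210938), (129.19650268554688, 75.58714294433594), 83.51548767089844)
blocktop [[0.5806, 0.1011, 0.065], [0.5572, -0.0058, 0.065], [0.5042, 0.0051, 0.065], [0.528, 0.1114, 0.065]] [0.5425 0.053  0.065 ]
handle ends [[0.462, 0.1285, 0.066], [0.4373, 0.0209, 0.066]] [0.4496 0.0747 0.066 ]
hinge [[0.6261, 0.0326, 0.068]] [0.6261 0.0326 0.068 ]
pred hinge [0.6252 0.0327]
pred handle [0.4501 0.0743]
pred block [0.5425 0.0523]
```

```bash
cat >> h.py <<'E'
from scipy.spatial.transform import Rotation as Ro
CT=np.array([.5425,.0523]);YAW=np.radians(-13.36)
def b2w(x,y,z=0,yaw=YAW,c=CT):
    return np.array([c[0]+x*np.cos(yaw)-y*np.sin(yaw),c[1]+x*np.sin(yaw)+y*np.cos(yaw),z])
def downrot(yaw): # tool y=board x, tool x=board y, z down
    return Ro.from_matrix(np.array([[-np.sin(yaw),np.cos(yaw),0],[np.cos(yaw),np.sin(yaw),0],[0,0,-1]]).T)
def delta(p,R,o=None):
    o=o or ctrl.get_obs();R0=Ro.from_rotvec(o["tool_rot"])
    return np.r_[R0.inv().apply(p-o["tool_pos"])*100,np.degrees((R0.inv()*R).as_rotvec())/5].round(2)
E
python3 -c "
from h import *
print(delta(b2w(-.095,-.032,.20),downrot(YAW)))
im=ctrl.get_image('top');c=im['color'].astype(float).min(2)
print(c[176:208:2,270:322:3].astype(int))
"
```

```text
[ 4.352e+01 -5.332e+01  3.130e+00 -2.000e-02 -1.000e-02 -1.185e+01]
[[ 56  57 109  98  85  71  65  68  86  87  88  87  87  88  87  87  89  84]
 [ 54  64 131 144 157 178 178 161 130 112 102  91  89  88  89  87  88  84]
 [ 55  68  92  85  74  79  96 119 138 151 171 181 180 163 130 111  99  74]
 [ 57  79 102  89  85  88  88  86  87  89  92  93 103 124 138 152 196  52]
 [ 58  85  92  88  88  87  87  87  88  88  88  87  87  88  88  89 171  39]
 [ 58 121  92  87  89  86  86  87  88  88  88  86  88  88  88  91 165  36]
 [ 83 147  89  86  88  88  87  89  86  87  89  88  88  89  89  92 147  39]
 [ 84 169  89  88  88  88  88  88  88  88  89  87  88  88  87  94 129  33]
 [ 60 171  88  86  88  87  88  89  88  88  88  88  88  87  90 100 115  36]
 [ 58 182  87  88  89  89  87  88  88  91  90  89  88  88  89 109 100  34]
 [ 60 130  89  89  89  89  88  88  88  89  89  89  89  88  90 119  79  34]
 [ 59 122  95  89  89  89  89  88  90  88  89  90  89  88  90 122  64  36]
 [ 59 133 185 182 164 131 112 104  94  89  89  90  89  90  89 132  50  37]
 [ 58  73  95 104 126 139 152 173 182 182 161 131 111 103  92 143  45  37]
 [ 60  86  89  89  89  88  91  94  95 109 127 141 153 173 182 187  39  39]
 [ 69  88  88  89  90  89  91  90  89  89  91  90  91  95  98 102  38  37]]
```

Emit:
apply_moves(
  rows=[
    [2.2, -2.7, -0.5, 0, 0, -0.6],
    [4.4, -5.3, -1, 0, 0, -1.2],
    [6.6, -8, -1.5, 0, 0, -1.8],
    [8.8, -10.6, -2, 0, 0, -2.4],
    [11, -13.3, -2, 0, 0, -3],
    [13.2, -16, -2, 0, 0, -3.6],
    [15.4, -18.6, -2, 0, 0, -4.2],
    [17.6, -21.3, -2, 0, 0, -4.8],
    [19.8, -24, -2, 0, 0, -5.4],
    [22, -26.6, -2, 0, 0, -6],
    [24, -29.3, -2, 0, 0, -6.6],
    [26, -32, -2, 0, 0, -7.2],
    [28.2, -34.6, -2, 0, 0, -7.8],
    [30.5, -37.3, -2, 0, 0, -8.4],
    [32.7, -40, -2, 0, 0, -9],
    [35, -42.7, -1, 0, 0, -9.6],
    [37, -45.3, 0, 0, 0, -10.2],
    [39.2, -48, 1, 0, 0, -10.8],
    [41.4, -50.6, 2, 0, 0, -11.4],
    [43.5, -53.3, 3, 0, 0, -11.85],
  ],
  grip=0.4,
)

```text
t: 2.2
tool_pos: [0.4428, 0.0442, 0.2009]
tool_rot: [-2.462, -1.95, -0.001]
contact_force: [0.3, -0.2, -0.5]
opening: 0.0513
```

Emit:
apply_moves(
  rows=[
    [0, 0, 0, 0, 0, 0],
    [0, 0, 0, 0, 0, 0],
    [0, 0, 0, 0, 0, 0],
  ],
)

```text
t: 2.5
tool_pos: [0.4428, 0.0437, 0.2011]
tool_rot: [-2.463, -1.95, -0.001]
contact_force: [0.4, 0.4, 0.5]
opening: 0.0516
```

```bash
python3 -c "
from h import *
o=ctrl.get_obs();print(o['t'],o['tool_pos'],o['opening'],o['contact_force'])
print(delta(b2w(-.095,-.032,.042),downrot(YAW)))
im=ctrl.get_image('wrist');cv2.imwrite('pics/w1.png',im['color'])
print(proj(im,[b2w(-.095,-.055,.061),b2w(-.095,.055,.061),b2w(-.095,-.032,.061)]))
"
```

```text
2.5 [0.44276281 0.04366722 0.20114627] 0.05159655028802029 [0.4256675  0.37568829 0.54477087]
[-7.000e-02 -0.000e+00  1.591e+01  0.000e+00 -1.000e-02  2.000e-02]
[[244.83809325 206.26943096]
 [245.11020737  73.32622793]
 [244.89219884 180.46939531]]
```

View pics/w1.png

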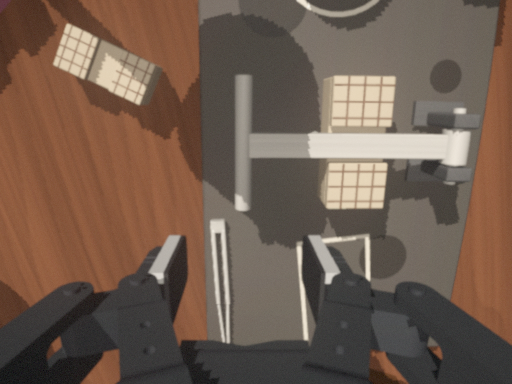

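The wrist view shows the handle from (243,75) to (243,210), within about 4 px of the prediction, so the alignment is good. Descending and gripping.

Emit:
apply_moves(
  rows=[
    [0, 0, 1.5, 0, 0, 0],
    [0, -0.1, 3.5, 0, 0, 0],
    [0, -0.1, 5.5, 0, 0, 0],
    [0, -0.1, 7.5, 0, 0, 0],
    [0, -0.1, 9.5, 0, 0, 0],
    [0, -0.1, 11, 0, 0, 0],
    [0, -0.1, 12.5, 0, 0, 0],
    [0, -0.1, 13.5, 0, 0, 0],
    [0, -0.1, 14.5, 0, 0, 0],
    [0, -0.1, 15.3, 0, 0, 0],
    [0, -0.1, 15.9, 0, 0, 0],
    [0, -0.1, 15.9, 0, 0, 0],
    [0, -0.1, 15.9, 0, 0, 0],
  ],
)

```text
t: 3.85
tool_pos: [0.4423, 0.0438, 0.0426]
tool_rot: [2.464, 1.949, 0.002]
contact_force: [-0.5, -0.7, 0.6]
opening: 0.0515
```

Emit:
apply_moves(
  rows=[
    [0, 0, 0, 0, 0, 0],
    [0, 0, 0, 0, 0, 0],
    [0, 0, 0, 0, 0, 0],
    [0, 0, 0, 0, 0, 0],
    [0, 0, 0, 0, 0, 0],
    [0, 0, 0, 0, 0, 0],
    [0, 0, 0, 0, 0, 0],
    [0, 0, 0, 0, 0, 0],
  ],
  grip=1.0,
  squeeze=30,
)

```text
t: 4.65
tool_pos: [0.4419, 0.044, 0.0424]
tool_rot: [-2.463, -1.949, -0.002]
contact_force: [-1.9, 1.8, 0.9]
opening: 0.0128
```

Emit:
apply_moves(
  rows=[
    [0.02, 0.02, -0.8, 0, 0, 0],
    [0, 0.07, -1.57, 0, 0, 0],
    [0, 0.15, -2.35, 0, 0, 0],
    [0, 0.27, -3.13, 0, 0, 0],
    [0, 0.43, -3.9, 0, 0, 0],
    [0, 0.61, -4.66, 0, 0, 0],
    [0, 0.84, -5.4, 0, 0, 0],
    [0, 1.09, -6.16, 0, 0, 0],
    [0, 1.37, -6.9, 0, 0, 0],
    [0, 1.69, -7.61, 0, 0, 0],
    [0, 2.04, -8.3, 0, 0, 0],
    [0, 2.41, -9.0, 0, 0, 0],
    [0, 2.82, -9.67, 0, 0, 0],
    [0, 3.26, -10.32, 0, 0, 0],
    [0, 3.72, -10.96, 0, 0, 0],
    [0, 4.21, -11.57, 0, 0, 0],
    [0, 4.73, -12.16, 0, 0, 0],
    [0, 5.27, -12.73, 0, 0, 0],
  ],
)

```text
t: 6.45
tool_pos: [0.4915, 0.032, 0.171]
tool_rot: [-2.459, -1.947, 0.005]
contact_force: [-11.7, 2.8, 7.5]
opening: 0.0128
```

```bash
python3 -c "
from h import *
o=ctrl.get_obs();print(o['t'],o['tool_pos'],o['opening'],o['contact_force'])
# grasp pt in hinge frame
p=o['tool_pos']+[0,0,.019];a=b2w(1,0)[:2]-CT
x=(p[:2]-CT)@a-.085;z=p[2]-.061;print(x,z,np.hypot(x,z),np.degrees(np.arctan2(z,-x)))
im=ctrl.get_image('wrist');cv2.imwrite('pics/w2.png',im['color'])
im=ctrl.get_image('scene');cv2.imwrite('pics/s2.png',cv2.resize(im['color'][150:320,140:380],None,fx=3,fy=3))
"
```

```text
6.45 [0.4914716  0.03204505 0.17100575] 0.012787987925359505 [-11.71895398   2.81803889   7.54058862]
-0.1299671534539142 0.12900575242555798 0.183122759742741 44.78729833489992
```

View pics/s2.png

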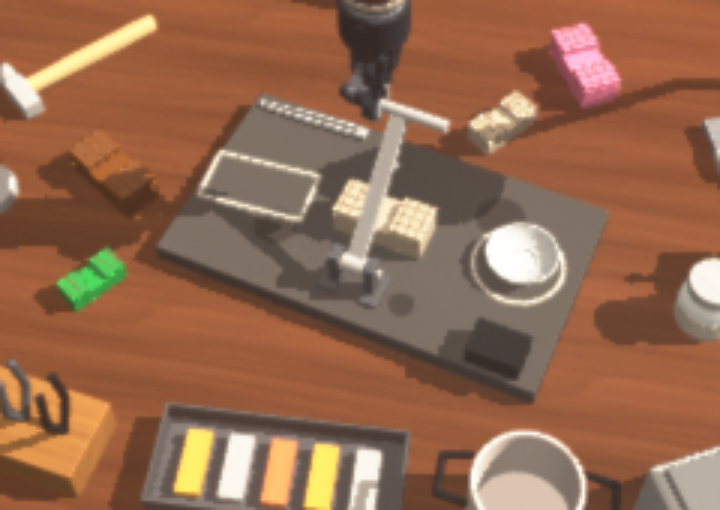

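The scene crop shows the bar at about 45°, held at the handle (crop 375,105), with the block and bystanders undisturbed. Continuing the swing.

Emit:
apply_moves(
  rows=[
    [0, 0.7, -0.4, 0, 0, 0],
    [0, 1.43, -0.89, 0, 0, 0],
    [0, 2.05, -1.38, 0, 0, 0],
    [0, 2.68, -1.84, 0, 0, 0],
    [0, 3.33, -2.28, 0, 0, 0],
    [0, 4.0, -2.69, 0, 0, 0],
    [0, 4.68, -3.06, 0, 0, 0],
    [0, 5.39, -3.41, 0, 0, 0],
    [0, 6.1, -3.72, 0, 0, 0],
    [0, 6.84, -4.01, 0, 0, 0],
    [0, 7.58, -4.26, 0, 0, 0],
    [0, 8.34, -4.49, 0, 0, 0],
    [0, 9.1, -4.67, 0, 0, 0],
    [0, 9.87, -4.83, 0, 0, 0],
    [0, 10.65, -4.94, 0, 0, 0],
    [0, 11.43, -5.03, 0, 0, 0],
    [0, 12.2, -5.08, 0, 0, 0],
    [0, 13, -5.1, 0, 0, 0],
    [0, 13.8, -5.08, 0, 0, 0],
    [0, 14.57, -5.03, 0, 0, 0],
  ],
)

```text
t: 8.55
tool_pos: [0.6353, -0.0023, 0.222]
tool_rot: [-2.462, -1.948, 0.003]
contact_force: [-3.8, -2.0, 1.9]
opening: 0.013
```

```bash
cat > st.py <<'E'
from h import *
o=ctrl.get_obs();print(o['t'],o['tool_pos'],o['opening'],o['contact_force'])
p=o['tool_pos']+[0,0,.019];a=b2w(1,0)[:2]-CT
x=(p[:2]-CT)@a-.085;z=p[2]-.061;print(x,z,np.hypot(x,z),np.degrees(np.arctan2(z,-x)))
print(delta(o['tool_pos'],downrot(YAW)))
E
python3 st.py
```

```text
8.55 [ 0.63527118 -0.00234276  0.22196979] 0.012985176089179162 [-3.81188669 -1.97323826  1.94953006]
0.017886785621798296 0.179969785517314 0.18085646463156402 95.67585698875521
[ 0.    0.    0.   -0.03  0.    0.01]
```

Emit:
apply_moves(
  rows=[
    [0, 0.6, 0.1, 0, 0, 0],
    [0, 1.2, 0.22, 0, 0, 0],
    [0, 1.7, 0.33, 0, 0, 0],
    [0, 1.7, 0.33, 0, 0, 0],
    [0, 1.7, 0.33, 0, 0, 0],
  ],
)

```text
t: 9.05
tool_pos: [0.6523, -0.0064, 0.2185]
tool_rot: [-2.463, -1.948, 0.002]
contact_force: [0.7, -2.7, 1.9]
opening: 0.0124
```

Emit:
apply_moves(
  rows=[
    [0, 0, 0, 0, 0, 0],
    [0, 0, 0, 0, 0, 0],
    [0, 0, 0, 0, 0, 0],
    [0, 0, 0, 0, 0, 0],
    [0, 0, 0, 0, 0, 0],
    [0, 0, 0, 0, 0, 0],
  ],
  grip=0.4,
)

```text
t: 9.65
tool_pos: [0.6523, -0.0063, 0.2185]
tool_rot: [-2.463, -1.948, 0.001]
contact_force: [-0.7, 0.2, 0.6]
opening: 0.0514
```

```bash
python3 st.py
```

```text
9.65 [ 0.65230372 -0.00632448  0.21851957] 0.05140448870973676 [-0.66170887  0.20688314  0.63488493]
0.03537843067045483 0.1765195662720647 0.1800299714869222 101.33318761351329
[ 0.    0.    0.   -0.02 -0.    0.01]
```

Released at 101°. Up 8 cm, then back toward the robot and look.

Emit:
apply_moves(
  rows=[
    [0, 0, -1, 0, 0, 0],
    [0, 0, -2.5, 0, 0, 0],
    [0, 0, -4, 0, 0, 0],
    [0, 0, -5.5, 0, 0, 0],
    [0, 0, -7, 0, 0, 0],
    [0, 0, -8, 0, 0, 0],
    [0, -1.5, -8.3, 0, 0, 0],
    [0, -4, -8.3, 0, 0, 0],
    [0, -7, -8.3, 0, 0, 0],
    [0, -10, -8.3, 0, 0, 0],
    [0, -13, -8.3, 0, 0, 0],
    [0, -16, -8.3, 0, 0, 0],
    [0, -19, -8.3, 0, 0, 0],
    [0, -21, -8.3, 0, 0, 0],
    [0, -21, -8.3, 0, 0, 0],
    [0, -21, -8.3, 0, 0, 0],
  ],
)

```text
t: 11.25
tool_pos: [0.4484, 0.0419, 0.3025]
tool_rot: [-2.464, -1.949, -0.0]
contact_force: [-0.4, -0.7, 0.8]
opening: 0.0512
```

```bash
python3 st.py; python3 -c "
from h import *
for n in ('wrist','scene','top'):
    im=ctrl.get_image(n);c=im['color'];cv2.imwrite('pics/%s3.png'%n,c)
    if n=='scene': cv2.imwrite('pics/s3c.png',cv2.resize(c[150:320,140:380],None,fx=3,fy=3))
    if n=='top': cv2.imwrite('pics/t3c.png',cv2.resize(c[115:245,150:335],None,fx=4,fy=4,interpolation=cv2.INTER_CUBIC))
"
```

```text
11.25 [0.44840215 0.04187702 0.30246574] 0.05118555946925629 [-0.37985852 -0.68378254  0.77082243]
-0.17414289307579744 0.2604657351443264 0.3133179637254829 56.2339963896042
[ 0.    0.    0.    0.   -0.    0.01]
```

View pics/wrist3.png

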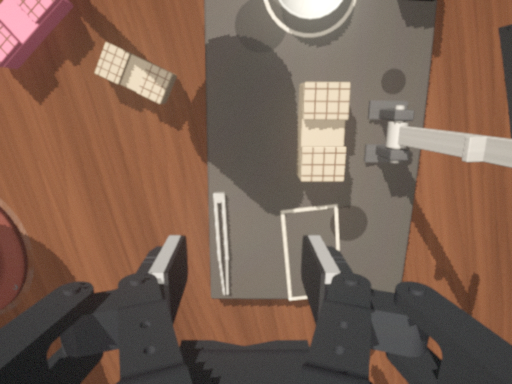

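View pics/s3c.png

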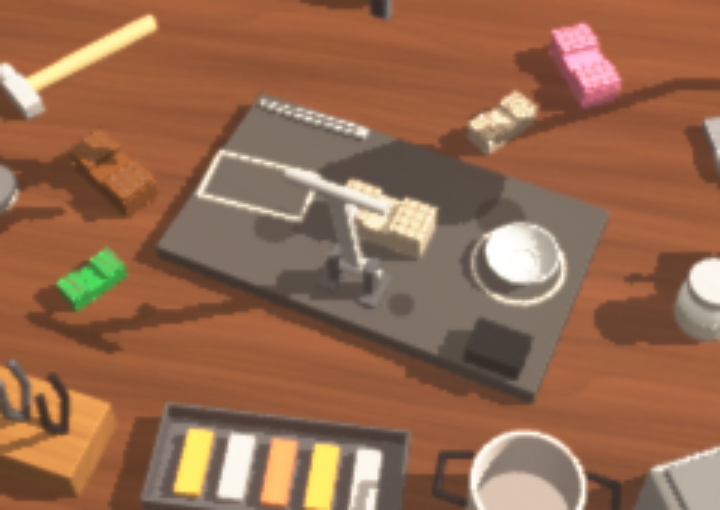

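View pics/t3c.png

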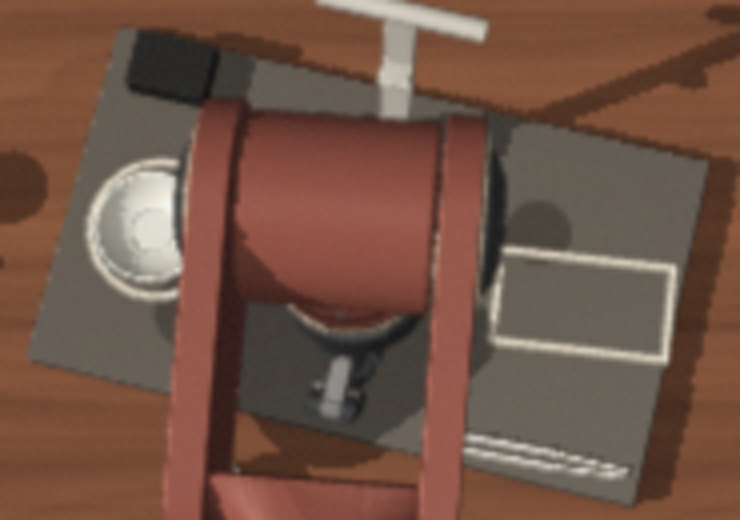

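The bar is open and leaning back (top crop 435,20), and the block (wrist 325,132) is unmoved. Next I fit the rectangle's lines in the top view and cross-check the block and rectangle in the wrist view.

```bash
cat > rect.py <<'E'
from h import *
im=ctrl.get_image("top");c=im["color"].astype(float).min(2)
def cent(vals,idx,bg):
    w=np.clip(vals-bg,0,None); return (w*idx).sum()/w.sum() if w.sum()>40 else np.nan
# approx corners px
f=lambda u,v:np.array((150+(u+.5)/4-.5,115+(v+.5)/4-.5))
C=[f(500,250),f(673,266),f(665,360),f(493,343)]
lines=[]
for i in range(4):
    A,Bp=C[i],C[(i+1)%4];pts=[]
    hor=abs(Bp-A)[0]>abs(Bp-A)[1]
    d=0 if hor else 1
    lo,hi=sorted((A[d],Bp[d]))
    for s in range(int(lo)+3,int(hi)-2):
        t=(s-A[d])/(Bp[d]-A[d]);o=A[1-d]+t*(Bp[1-d]-A[1-d])
        k=np.arange(int(round(o))-3,int(round(o))+4)
        v=c[k,s] if hor else c[s,k]
        m=cent(v,k,98)
        if m==m: pts.append((s,m) if hor else (m,s))
    P=pix2pt(im,np.array(pts),.025)[:,:2]
    vx,vy,x0,y0=cv2.fitLine(P.astype(np.float32),cv2.DIST_HUBER,0,.001,.001).ravel()
    ang=np.degrees(np.arctan2(vy,vx));lines.append((np.array([vx,vy]),np.array([x0,y0])));print(i,len(pts),ang)
X=[]
for i in range(4):
    (d1,p1),(d2,p2)=lines[i-1],lines[i]
    t=np.linalg.solve(np.c_[d1,-d2],p2-p1);X.append(p1+t[0]*d1)
X=np.array(X);print(X.round(4).tolist(),X.mean(0).round(4),np.linalg.norm(X-np.roll(X,1,0),axis=1).round(4))
w=ctrl.get_image("wrist")
Rw=pix2pt(w,[(282.5,211),(338,206.5),(289,298)],.025);print("wrist rect corners TL,TR(+y side),-x -y",Rw.round(4).tolist())
print(proj(w,np.c_[X,np.full(4,.025)]).round(1).tolist())
K=pix2pt(w,[(302,82),(351,82),(346,182),(299,182)],.065);print("block",K.round(4).tolist(),K.mean(0))
E
python3 rect.py; python3 -c "
import cv2;im=cv2.imread('pics/wrist3.png')[70:310,200:420];cv2.imwrite('pics/w3c.png',cv2.resize(im,None,fx=2.5,fy=2.5,interpolation=cv2.INTER_CUBIC))"
```

```text
0 38 83.5079
1 18 -6.8624773
2 38 83.43809
3 14 -9.115296
[[0.5501999855041504, -0.049300000071525574], [0.5357999801635742, -0.17640000581741333], [0.4661000072956085, -0.1680999994277954], [0.4810999929904938, -0.03819999843835831]] [ 0.5083 -0.108 ] [0.0701 0.128  0.0701 0.1307]
wrist rect corners TL,TR(+y side),-x -y [[0.479, -0.0404, 0.025], [0.5504, -0.051, 0.025], [0.4623, -0.1685, 0.025]]
[[337.6, 205.3], [341.4, 291.9], [291.6, 297.2], [283.7, 209.1]]
block [[0.5273, 0.1105, 0.065], [0.5788, 0.0988, 0.065], [0.5559, -0.0091, 0.065], [0.503, 0.0034, 0.065]] [0.54125226 0.05089144 0.065     ]
```

View pics/w3c.png

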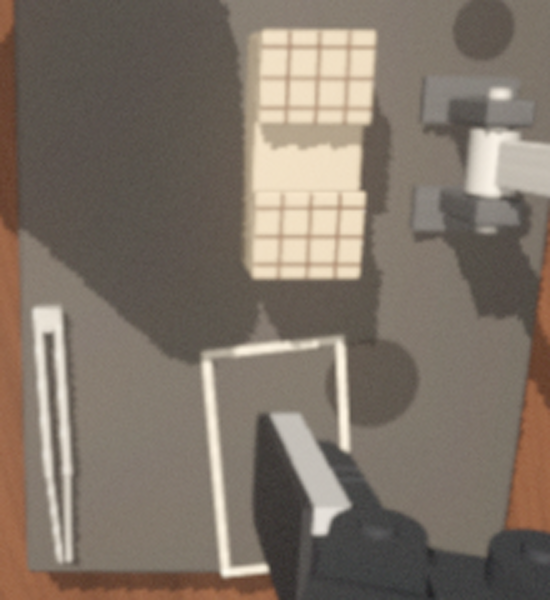

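Rectangle: centre about (0.508, -0.1085), yaw -6.5°. Block: (0.5425, 0.0525), yaw -13.4°. The wrist view agrees within 2 mm, with the same bias on both. I'll grip the block's near (leading) end at board y = -32 mm, hovering first to check clearance to the raised bar.

```bash
python3 -c "
from h import *
print(delta(b2w(0,-.032,.16),downrot(YAW)))"
```

```text
[-0.000e+00  8.920e+00  1.414e+01 -3.000e-02  0.000e+00  1.000e-02]
```

Emit:
apply_moves(
  rows=[
    [0, 0.5, 1, 0, 0, 0],
    [0, 1.5, 2.5, 0, 0, 0],
    [0, 2.5, 4, 0, 0, 0],
    [0, 3.5, 5.5, 0, 0, 0],
    [0, 4.5, 7, 0, 0, 0],
    [0, 5.5, 8.5, 0, 0, 0],
    [0, 6.5, 10, 0, 0, 0],
    [0, 7.5, 11.5, 0, 0, 0],
    [0, 8.3, 13, 0, 0, 0],
    [0, 8.9, 14.1, 0, 0, 0],
    [0, 8.9, 14.1, 0, 0, 0],
    [0, 8.9, 14.1, 0, 0, 0],
  ],
  grip=0.0,
)

```text
t: 12.7
tool_pos: [0.5348, 0.0212, 0.1601]
tool_rot: [-2.462, -1.947, 0.003]
contact_force: [1.4, -0.1, 0.4]
opening: 0.0854
```

```bash
python3 st.py; python3 -c "
from h import *
print(delta(b2w(0,-.032,.032),downrot(YAW)))
for n in ('wrist','scene','top'):
    im=ctrl.get_image(n);c=im['color'];cv2.imwrite('pics/%s4.png'%n,c)
    if n=='scene': cv2.imwrite('pics/s4c.png',cv2.resize(c[60:300,140:380],None,fx=2.5,fy=2.5))
"
```

```text
12.7 [0.53484256 0.02122333 0.16008866] 0.08539018683244869 [ 1.36679876 -0.06239235  0.36060887]
-0.08526936304429855 0.11808865699136606 0.14565642857081487 54.1677328652987
[ 0.    0.    0.   -0.04  0.    0.01]
[ 0.000e+00  7.000e-02  1.281e+01 -4.000e-02  0.000e+00  1.000e-02]
```

View pics/s4c.png

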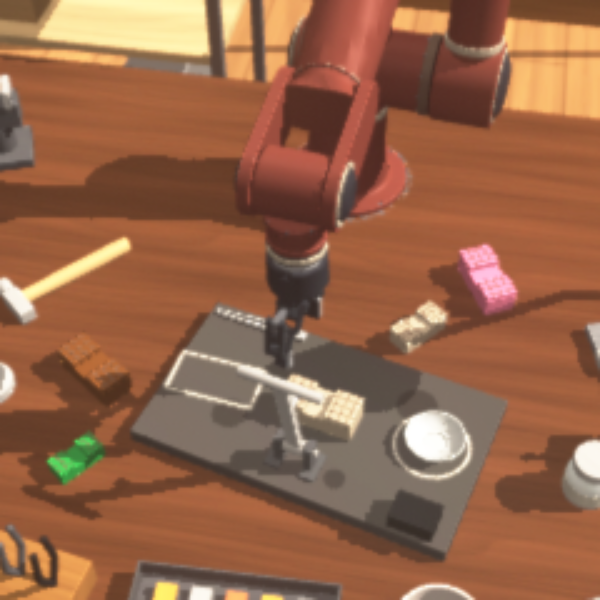

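View pics/top4.png

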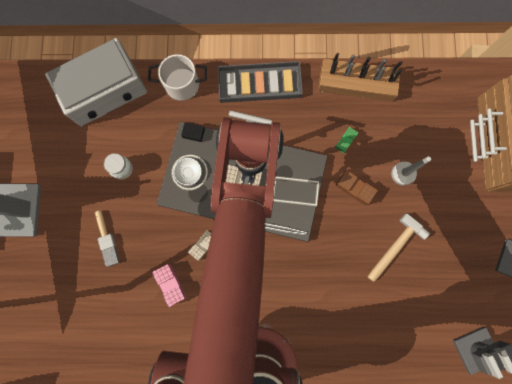

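View pics/wrist4.png

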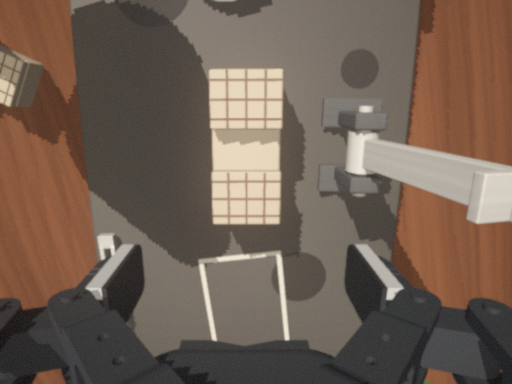

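```bash
python3 -c "
from h import *
im=ctrl.get_image('scene')
for z in (.16,.25,.3,.35,.4,.45): print(z,proj(im,[[.535,.021,z],[.60,.021-.015,z]])*1-0, (proj(im,[[.535,.021,z]])-[140,60])*2.5)
"
```

```text
0.16 [[258.79692316 197.8297113 ]
 [250.31030236 212.40150769]] [[296.9923079  344.57427824]]
0.25 [[258.49787107 179.40184835]
 [249.52436531 194.21869559]] [[296.24467768 298.50462087]]
0.3 [[258.31721032 168.26877832]
 [249.04841801 183.20464286]] [[295.7930258  270.67194579]]
0.35 [[258.1249151  156.41825551]
 [248.5408615  171.45668481]] [[295.31228775 241.04563878]]
0.4 [[257.91983134 143.77906187]
 [247.99845751 158.89937331]] [[294.79957834 209.44765466]]
0.45 [[257.70064818 130.27029689]
 [247.41751278 145.44661855]] [[294.25162044 175.67574223]]
```

Clearance is good: the wrist knuckle is about 0.27 m above the TCP and the gripper stays over 2 cm short of the bar. In the wrist view the block (246,150) is centred between the fingers. Descending.

Emit:
apply_moves(
  rows=[
    [0, 0, 1.2, 0, 0, 0],
    [0, 0.05, 2.6, 0, 0, 0],
    [0, 0.05, 4.0, 0, 0, 0],
    [0, 0.05, 5.4, 0, 0, 0],
    [0, 0.05, 6.8, 0, 0, 0],
    [0, 0.05, 8, 0, 0, 0],
    [0, 0.05, 9.2, 0, 0, 0],
    [0, 0.05, 10.2, 0, 0, 0],
    [0, 0.05, 11.2, 0, 0, 0],
    [0, 0.05, 12, 0, 0, 0],
    [0, 0.05, 12.6, 0, 0, 0],
    [0, 0.05, 12.8, 0, 0, 0],
    [0, 0.05, 12.8, 0, 0, 0],
  ],
)

```text
t: 14.2
tool_pos: [0.5357, 0.0212, 0.0333]
tool_rot: [-2.464, -1.949, 0.001]
contact_force: [1.0, -0.6, 0.1]
opening: 0.085
```

Emit:
apply_moves(
  rows=[
    [0, 0, 0, 0, 0, 0],
    [0, 0, 0, 0, 0, 0],
    [0, 0, 0, 0, 0, 0],
    [0, 0, 0, 0, 0, 0],
    [0, 0, 0, 0, 0, 0],
    [0, 0, 0, 0, 0, 0],
    [0, 0, 0, 0, 0, 0],
  ],
  grip=1.0,
  squeeze=25,
)

```text
t: 14.9
tool_pos: [0.5362, 0.0211, 0.0339]
tool_rot: [2.464, 1.949, 0.0]
contact_force: [-1.7, 0.3, 5.3]
opening: 0.0496
```

```bash
python3 st.py; python3 -c "
from h import *
yr=np.radians(-6.5)
# grip point in block frame: measured from board frame
o=ctrl.get_obs();R=np.array([[np.cos(YAW),-np.sin(YAW)],[np.sin(YAW),np.cos(YAW)]])
g=R.T@(o['tool_pos'][:2]-CT-[0,.0002]);print('grip in block',g)
t=b2w(0,g[1],o['tool_pos'][2],yr,np.array([.508,-.1085]))
print(t,delta(t,downrot(yr)))"
```

```text
14.9 [0.53616208 0.02113328 0.03394546] 0.04963960027211987 [-1.66439674  0.29098212  5.2859236 ]
-0.08396474438582309 -0.008054541877590388 0.08435018639359647 -5.479483777113348
[ 0.    0.    0.    0.   -0.    0.01]
grip in block [ 0.00108147 -0.03198235]
[ 0.5043795  -0.14027676  0.03394546] [-16.44   0.62  -0.     0.    -0.    -1.36]
```

Emit:
apply_moves(
  rows=[
    [-0.4, 0, 0, 0, 0, 0],
    [-1.2, 0.05, 0, 0, 0, -0.1],
    [-2, 0.1, 0, 0, 0, -0.17],
    [-3, 0.12, 0, 0, 0, -0.25],
    [-4, 0.15, 0, 0, 0, -0.33],
    [-5, 0.19, 0, 0, 0, -0.41],
    [-6, 0.23, 0, 0, 0, -0.5],
    [-7, 0.27, 0, 0, 0, -0.58],
    [-8, 0.3, 0, 0, 0, -0.66],
    [-9, 0.34, 0, 0, 0, -0.74],
    [-10, 0.38, 0, 0, 0, -0.83],
    [-11, 0.42, 0, 0, 0, -0.91],
    [-12, 0.45, 0, 0, 0, -1],
    [-13, 0.49, 0, 0, 0, -1.08],
    [-14, 0.53, 0, 0, 0, -1.16],
    [-15, 0.57, 0, 0, 0, -1.24],
    [-15.9, 0.6, 0, 0, 0, -1.32],
    [-16.44, 0.62, 0, 0, 0, -1.36],
    [-16.44, 0.62, 0, 0, 0, -1.36],
    [-16.44, 0.62, 0, 0, 0, -1.36],
  ],
)

```text
t: 16.9
tool_pos: [0.5042, -0.1413, 0.034]
tool_rot: [2.343, 2.091, -0.002]
contact_force: [-0.3, -4.1, 2.9]
opening: 0.0497
```

```bash
cat > look.py <<'E'
import sys
from h import *
k=sys.argv[1]
o=ctrl.get_obs();print(o['t'],o['tool_pos'],o['opening'],o['contact_force'])
t=b2w(0,-.032,o['tool_pos'][2],np.radians(-6.5),np.array([.508,-.1085]));print(delta(t,downrot(np.radians(-6.5))))
for n in ('wrist','scene','top'):
    c=ctrl.get_image(n)['color'];cv2.imwrite('pics/%s%s.png'%(n,k),c)
    if n=='scene': cv2.imwrite('pics/s%sc.png'%k,cv2.resize(c[180:280,180:350],None,fx=4.5,fy=4.5,interpolation=cv2.INTER_CUBIC))
    if n=='top': cv2.imwrite('pics/t%sc.png'%k,cv2.resize(c[100:245,150:350],None,fx=4,fy=4,interpolation=cv2.INTER_CUBIC))
E
python3 look.py 5
```

```text
16.9 [ 0.50418263 -0.14128281  0.03395524] 0.04974796565519605 [-0.29216975 -4.13535664  2.87107153]
[ 0.1   0.01 -0.    0.    0.02 -0.  ]
```

View pics/wrist5.png

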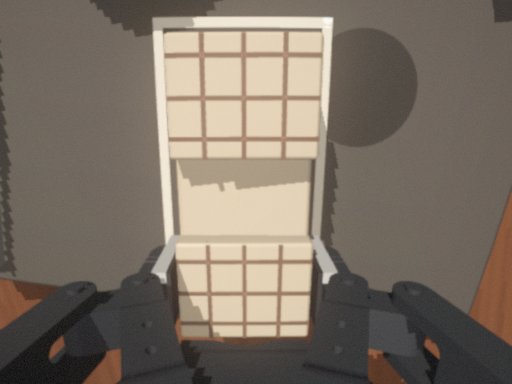

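View pics/s5c.png

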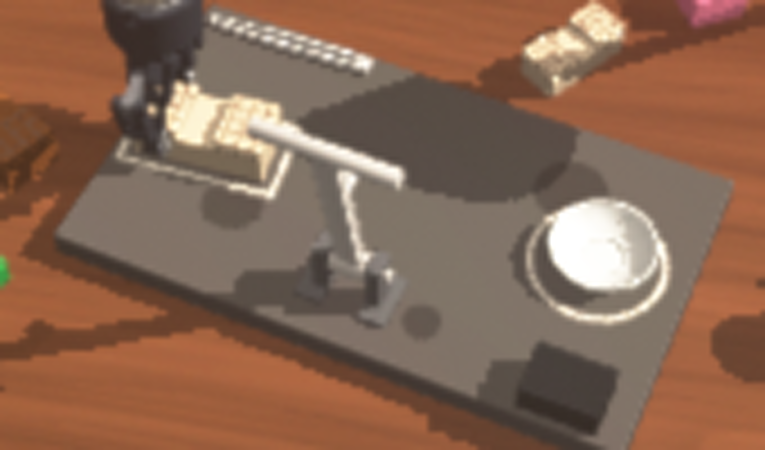

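The wrist view shows the block (165–320, 31–339) square inside the outline (chalk 158–330). Checking numerically before release.

```bash
python3 -c "
from h import *
im=ctrl.get_image('wrist')
K=pix2pt(im,[(164,31),(322,31),(309,339.5),(180,339.5)],.065)[:,:2]
L=pix2pt(im,[(159,24),(328,24)],.025)[:,:2]
Ls=pix2pt(im,[(161,60),(169,230),(325.5,60),(317,235)],.025)[:,:2]
print('block',K.round(4).tolist(),K.mean(0),np.linalg.norm(K-np.roll(K,1,0),axis=1))
print('yaw block',np.degrees(np.arctan2(*(K[0]-K[3])))*-1,np.degrees(np.arctan2(*(K[1]-K[2])))*-1)
print('yaw lines',-np.degrees(np.arctan2(*(Ls[0]-Ls[1]))),-np.degrees(np.arctan2(*(Ls[2]-Ls[3]))))
y=np.radians(-6.5);a=np.array([np.cos(y),np.sin(y)]);b=np.array([-a[1],a[0]])
print('lines x',(Ls@a),'top y',L@b,'block x',K@a,'block y',K@b)
c=ctrl.get_image('scene')['color'][195:230,195:250];cv2.imwrite('pics/s5d.png',cv2.resize(c,None,fx=12,fy=12,interpolation=cv2.INTER_CUBIC))"
```

```text
block [[0.489, -0.0526], [0.5368, -0.0581], [0.5259, -0.1676], [0.476, -0.162]] [ 0.50692639 -0.11005841] [0.11013733 0.04804288 0.1101147  0.05020509]
yaw block -6.80268144870216 -5.677659639759442
yaw lines -7.066709375154821 -6.076942453316441
lines x [0.48122013 0.48046581 0.55045535 0.55103708] top y [0.01343984 0.01342459] block x [0.49185568 0.53989857 0.54147894 0.49127385] block y [ 0.00310159  0.0030875  -0.10701586 -0.1070342 ]
```

Block centre is within about 0.5 mm of the outline centre and yaw within 0.5°. Release.

Emit:
apply_moves(
  rows=[
    [0, 0, 0, 0, 0, 0],
    [0, 0, 0, 0, 0, 0],
    [0, 0, 0, 0, 0, 0],
    [0, 0, 0, 0, 0, 0],
    [0, 0, 0, 0, 0, 0],
    [0, 0, 0, 0, 0, 0],
  ],
  grip=0.1,
)

```text
t: 17.75
tool_pos: [0.5043, -0.1403, 0.0339]
tool_rot: [2.343, 2.092, -0.0]
contact_force: [0.8, 0.2, 0.6]
opening: 0.0767
```

Emit:
apply_moves(
  rows=[
    [0, 0, -0.5, 0, 0, 0],
    [0, 0, -1.5, 0, 0, 0],
    [0, 0, -3, 0, 0, 0],
    [0, 0, -4.5, 0, 0, 0],
    [0, 0, -6, 0, 0, 0],
    [0, 0, -8, 0, 0, 0],
    [0, 0, -10, 0, 0, 0],
    [0, 0, -12, 0, 0, 0],
    [0, 0, -14, 0, 0, 0],
    [0, 0, -16, 0, 0, 0],
    [0, -2, -18, 0, 0, 0],
    [0, -4, -20, 0, 0, 0],
    [0, -7, -22, 0, 0, 0],
    [0, -10, -24, 0, 0, 0],
    [0, -10, -24, 0, 0, 0],
    [0, -10, -24, 0, 0, 0],
  ],
)

```text
t: 19.35
tool_pos: [0.4051, -0.1291, 0.2756]
tool_rot: [2.341, 2.089, 0.002]
contact_force: [0.7, -0.3, -0.4]
opening: 0.0769
```

```bash
python3 look.py 6
```

```text
19.35 [ 0.40514331 -0.12907154  0.27555463] 0.0769198888060597 [ 0.70812026 -0.32225528 -0.35152654]
[ 0.01  9.99  0.04  0.04  0.02 -0.  ]
```

View pics/wrist6.png

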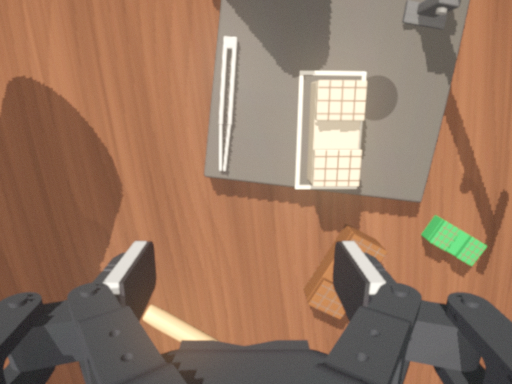

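View pics/s6c.png

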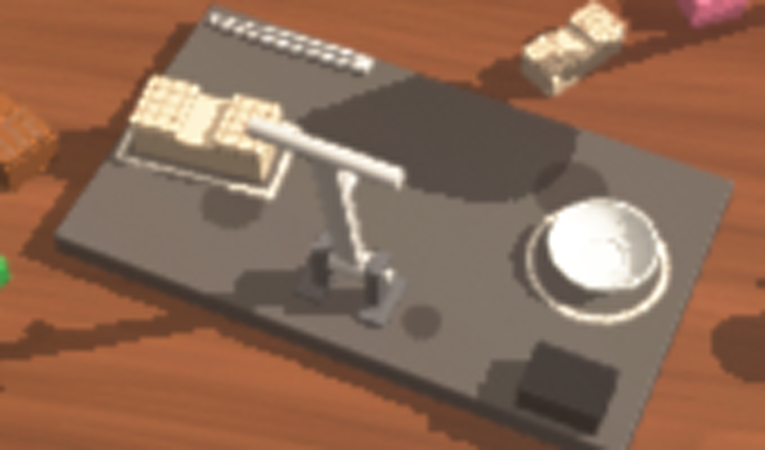

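View pics/t6c.png

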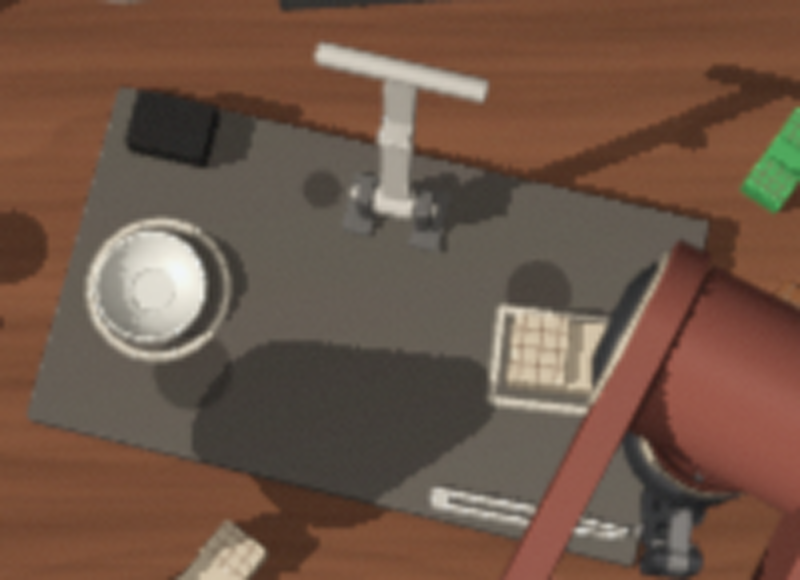

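```bash
python3 -c "
from h import *
im=ctrl.get_image('wrist');c=im['color']
cv2.imwrite('pics/w6c.png',cv2.resize(c[60:200,280:390],None,fx=5,fy=4.2,interpolation=cv2.INTER_CUBIC))
"
```

```text
(no output)
```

View pics/w6c.png

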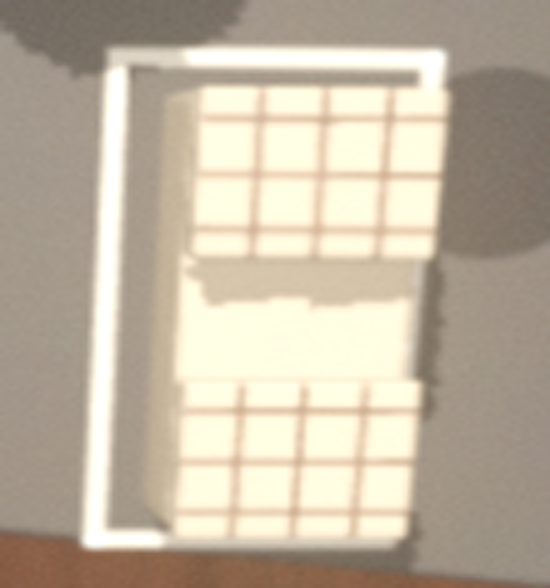

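```bash
python3 -c "
from h import *
im=ctrl.get_image('wrist')
f=lambda u,v:(280+(u+.5)/5-.5,60+(v+.5)/4.2-.5)
y=np.radians(-6.5);a=np.array([np.cos(y),np.sin(y)]);b=np.array([-a[1],a[0]]);M=np.c_[a,b]*1000
print('chalk centre-lines TL TR BL',(pix2pt(im,[f(117,57),f(434,57),f(95,539)],.025)[:,:2]@M).round(1).tolist())
print('block top',(pix2pt(im,[f(195,88),f(448,88),f(408,538),f(172,538)],.065)[:,:2]@M).round(1).tolist())
print('block bottom left',(pix2pt(im,[f(163,97),f(146,505)],.025)[:,:2]@M).round(1).tolist())
"
```

```text
chalk centre-lines TL TR BL [[479.9, 13.2], [550.1, 14.0], [480.1, -116.4]]
block top [[489.2, 3.2], [539.7, 3.8], [540.8, -105.9], [490.0, -106.0]]
block bottom left [[490.5, 3.2], [491.8, -106.6]]
```

Gaps to the chalk centrelines are 9.3–10.8 mm on every side (ideal 10), yaw within about 1°. Handing in.

```bash
python3 -c "
from station import ctrl
print(ctrl.finish_job(), ctrl.get_obs()['t'])"
```

```text
the job is handed in; nothing more can be done
the job is handed in; nothing more can be done
```

The job is done and handed in, at about 20 s of the 58 s allowed. I swung the bar up by its T handle to about 101° and left it leaning back. Then I gripped the pale block near its right end, slid it along the board into the chalk rectangle at constant height, let go and retracted.

My last checks:
- **Block:** the gap to the chalk centrelines is 9.3–10.8 mm on all four sides (10 is ideal), and it is squared within about 1°.
- **Bar:** it still stood open in the last top and scene views.
- **Bystanders:** the dish, charcoal and tweezers looked undisturbed in those views. I did not re-check the jar, mandrel, mallet and brush after the last move.
- **Disagreements:** the top and wrist cameras differed by up to 2 mm, by about the same amount for block and outline. One shaded short side of the outline fitted about 2.5° off the others, so I ignored it. No check failed.

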